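# Weigh a sample bottle lying down, then lay it on the roller mixer

### The arm

A 6-joint arm with a two-finger parallel gripper is mounted at the origin on the work surface. World frame = base frame: x ahead of the robot, y to its left, z up, the work surface at z = 0. Lengths are in mm, angles in rad, forces in N, time in s.
With the tool pointing down it reaches from about 325 to 850 mm from the base axis. Payload 4.4 kg.
Tool frame: the origin (TCP) lies midway between the tips of the shut fingers; the grasp point (between the pads) lies 19 mm behind it; z points along the fingers, x is the direction in which the jaws open and shut, and the axes are right-handed (so a half turn about z gives the same grasp; the last joint's range is limited). The gripper opens to 94 mm and grips with 3 to 60 N. Pads are 16 mm wide; open, the fingers measure 119 mm over their backs; the gripper's body (75 mm by 177 mm) begins 78 mm behind the grasp point.
Start: joints at [1.04, 0.207, 1.542, -0, 1.393, -0.15], TCP at [213.182, 534.023, 205.447] pointing down, gripper open.
Joint ranges: [-2.73, 2.73], [-0.86, 2.22], [0.23, 2.46], [-1.11, 4.25], [0.08, 2.63], [-2.82, 2.82]. Speed limits (rad/s): [2.79, 2.79, 3.14, 3.14, 3.14, 3.14].

### API

Orientations are given as [roll, pitch, yaw] about the fixed x, y, z axes, in that order (R = Rz(yaw) Ry(pitch) Rx(roll)).
In Python, from station import observe, viewer, ctrl, finder gives the robot as it stands.
- The arm moves only by the shell command python3 -m jog 'ROWS' [FORCE]. ROWS is JSON, a list of rows, each a list of 7 numbers: the turn, a rotation vector about the world's x, y, z in degrees, then the shift along the world's x, y, z in mm, then the opening, from 0 (shut) to 1 (fully open). In form: [[wx, wy, wz, dx, dy, dz, jaw], ...]. A call has 1 to 12 rows; each row is the pose to reach, as a shift and turn from the pose measured when the call began; what a row does not reach only later rows make up. A row lasts 1/12 s, in which the tool goes at most 41.7 mm and 7.16 degrees, less where a joint would pass 70% of its speed; a pose out of reach is approached as far as the arm can. A call with a gripper value outside its range is refused whole. The fingers move at their own pace and stop on an object; FORCE is the grip in N (left out, the last holds). Time passes only in rows, so rows that repeat a pose let the fingers close. It gives the time, the measured TCP pose, the force and the opening at its end, in the units of the state.
- observe(): the state, without advancing time (a new reading comes with each control period).
- viewer.grab_frame(name): name is "scene" or "top" or "wrist"; returns a dict with "pixels" (400x640x3 uint8, blue, green, red), "vertical_fov" (degrees; the focal length in pixels is half the picture's height over the tangent of half this angle, whatever the lens; pixels are square), "cx", "cy" (the principal point, pixels), "world_to_cam" (4x4, takes a point from world to camera coordinates). Camera axes: x right, y up, looking along -z (the intrinsics and any distortion apply to the point x, -y, -z); pixel columns grow to the right and rows downward; lengths in mm; the calibration is good to about 2 mm. A picture is of the moment at which its call begins. There is no depth.
- ctrl.sign_off(): hands the job in, once; it reports no verdict.
Trained networks look in a picture, given as the dict that the camera call returned (one of the last four; its "shot" number tells which), for a name from the list of things; names that differ only in an ending like _2 or _b are one class to them, and where a whole thing is asked for, a point or a joint stands for the part that bears it (a point fixed in the world has none). Each returns a list of dicts, best first, with "confidence" (0 to 1); they miss things now and then, are a little off and sometimes report something else, mostly with a low value. They report only what shows in the picture. A call takes as long as a camera call.
- finder.find_in(query, picture): "xy" ([column, row] as shares, 0 to 1, of the picture: columns of its width, rows of its height, amid what is visible of it).
The state is a dict: "clock": time; "q": joint angles; "dq": joint speeds; "effort": joint torques, N m; "eef_pos": TCP position; "ee_rot": TCP orientation; "ft_force": force on the tool from outside, world axes, zero at the start; "torque": the same for the moment, N m; "gripper_width": opening from 0.0 (shut) to 1.0 (fully open).
Only numpy, scipy, OpenCV 4.12 (cv2) and the standard library are available. Lean on these libraries where they do the work, as an engineer would, in place of code of your own. Each camera call takes 0.05 s, during which the arm holds its last target. There are 200 camera calls.

### The job

Take the upright amber sample bottle with the blue cap and lay it gently on its side in the black two-saddle cradle on the balance; let go so that it can be weighed for half a second. Then take it again and lay it on the empty pair of rollers of the roller mixer, with its cap towards the mixer's blue drive housing, without disturbing the other bottle on the mixer or the jars.

Things in the scene. Friction and masses are not known exactly. Their poses are not given: they have to be found in the camera images.
- sample: Amber glass bottle with a white label and a BLUE cap, 0.16 to 0.26 kg, 140 mm tall, upright at the start in a loose row with two shorter jars. Origin at the centre of its underside, z along its axis to the cap. Straight body 44 mm in diameter from z = 0 to 105 mm, short shoulder, cap 32 mm in diameter from z = 115 to 140 mm. Centre of mass about 58 mm above its underside.
- sample_mid (a point): Point on the bottle's axis 52.5 mm above its underside: the middle of the straight body, axes as the bottle's.
- sample_cap (a point): Point on the bottle's axis at the top of the blue cap, 140 mm above its underside.
- balance: White laboratory balance fixed to the bench, 300 mm (x) by 190 mm (y), top at 65 mm; display on its -x half, round steel pan of 130 mm diameter (top at 75 mm) centred at x = +50 mm, carrying the black cradle. Origin at the centre of its underside.
- cradle (a point): Where sample_mid comes when the bottle lies in the cradle on the pan: 111 mm above the bench, 36 mm above the pan. Axes as the balance's; the bottle lies along y, cap either way. Two black 90 degree V saddles, each 14 mm long, centred at y = -35 and +35 mm, leave 56 mm clear between them for the fingers; their tops are 6 mm below this point, 26 mm to either side in x.
- mixer: White roller mixer fixed to the bench, 220 mm (x) by 260 mm (y). Four black rollers along y (20 mm in diameter, tops at 80 mm) form two pairs, centred at x = -50 and +50 mm, 40 mm between the axes of a pair. White cheek at the -y end (top 90 mm), BLUE drive housing at the +y end (top 100 mm). An orange-capped bottle lies on the -x pair; the +x pair is empty. Origin: centre of underside.
- bay (a point): Where sample_mid comes when the bottle lies on the empty (+x) roller pair with its cap towards +y, the blue housing: 95 mm above the bench, 15 mm above the roller tops. Axes as the mixer's. From here it is 92 mm to the white cheek (-y) and 112 mm to the blue housing (+y).
- busy_bottle: Bystander: a bottle of the same make and size with an ORANGE cap, lying on the mixer's -x roller pair, cap towards +y. Origin at the centre of its underside, z towards its cap.
- jar_green: Bystander: clear jar with a green cap, 48 mm in diameter, 65 mm tall, standing near the sample bottle. Origin at the centre of its underside.
- jar_white: Bystander: amber jar with a white cap, 48 mm in diameter, 65 mm tall, standing near the sample bottle. Origin at the centre of its underside.

How it is judged (in metres and radians):
On the way:
1. The bottle lies in the balance's cradle, let go and at rest for 0.5 s: sample_mid within 12 mm of cradle along it, 5 mm across and in height, axis within 5 degrees, cap either way (x of sample_mid in the frame of cradle between -0.005 and 0.005 m and y of sample_mid in the frame of cradle between -0.012 and 0.012 m and z of sample_mid in the frame of cradle between -0.005 and 0.005 m and angle between the z axis of sample and the y axis of balance, either way round below 0.09 rad and contact force between the fingers and sample below 0.1 N and linear speed of sample below 0.02 m/s and angular speed of sample below 0.3 rad/s), for 0.5 s.
At the end, for the whole second after the job is handed in: The sample bottle lies on its side on the mixer's empty roller pair, cap towards the blue drive housing: its body's middle within 18 mm of the bay's middle along the rollers and within 6 mm across them and in height, its axis within 5.7 degrees of the rollers' direction, let go and at rest (x of sample_mid in the frame of bay between -0.006 and 0.006 m and y of sample_mid in the frame of bay between -0.018 and 0.018 m and z of sample_mid in the frame of bay between -0.006 and 0.006 m and angle between the z axis of sample and the y axis of mixer, either way round below 0.1 rad and y of sample_cap in the frame of bay above 0.05 m and contact force between the fingers and sample below 0.1 N and linear speed of sample below 0.02 m/s and angular speed of sample below 0.3 rad/s); the robot touches nothing.
It fails at once if The sample bottle is dropped or pressed on the balance (more than 40 N between them) (contact force between sample and balance above 40 N).
It fails at once if The sample bottle is dropped or pressed on the mixer (more than 40 N between them) (contact force between sample and mixer above 40 N).
It fails at once if The orange-capped bottle on the mixer is shifted by more than 15 mm (distance of busy_bottle from where it was at the start of the episode above 0.015 m).
It fails at once if One of the two jars is shifted by more than 20 mm or tipped (distance of any of jar_green, jar_white from where it was at the start of the episode above 0.02 m or angle between any of jar_green, jar_white's own z axis and vertical above 0.3 rad).
It also fails if it takes over 51 s, if anything falls off the work surface, if the arm or the gripper's body presses on something with over 40 N, if the wrist force passes 120 N, or if a joint passes its speed limit or range.

## Working session

There is one attempt and no reset: what is moved stays moved. The work goes in short steps, Python scripts to look and compute and a shell command to move; the robot and the scene stay as the last step left them, time stands still between calls to the robot, and variables do not carry over. Pictures are saved under pics/ and viewed, about 8 in all and at most 12, crops included, and the job is handed in when it is done.

```bash
mkdir -p pics; cat > h.py <<'E'
import numpy as np, cv2
from station import observe, viewer, ctrl, finder
def ray(f,u,v):
    h,w=f["pixels"].shape[:2]; fl=h/2/np.tan(np.radians(f["vertical_fov"])/2)
    M=np.array(f["world_to_cam"]); R=M[:3,:3]; c=-R.T@M[:3,3]
    k=f.get("distortion")
    d=R.T@np.array([(u-f["cx"])/fl,-(v-f["cy"])/fl,-1]); return c,d
def onz(f,u,v,z):
    c,d=ray(f,u,v); return c+d*(z-c[2])/d[2]
def proj(f,p):
    h,w=f["pixels"].shape[:2]; fl=h/2/np.tan(np.radians(f["vertical_fov"])/2)
    M=np.array(f["world_to_cam"]); q=M[:3,:3]@np.array(p,float)+M[:3,3]
    return np.array([f["cx"]+fl*q[0]/-q[2], f["cy"]-fl*q[1]/-q[2]])
def tri(rs):
    A=0;b=0
    for c,d in rs:
        d=d/np.linalg.norm(d);P=np.eye(3)-np.outer(d,d);A=A+P;b=b+P@c
    return np.linalg.solve(A,b)
E
python3 - <<'E'
from h import *
np.set_printoptions(precision=1,suppress=True)
o=observe();print({k:o[k] for k in('clock','eef_pos','ee_rot','ft_force','gripper_width')})
fs={n:viewer.grab_frame(n) for n in("scene","top")}
for n,f in fs.items():
    cv2.imwrite(f"pics/{n}0.png",f["pixels"]); print(n,[k for k in f if k!="pixels"],f["vertical_fov"],f["cx"],f["cy"],{k:f[k] for k in f if k not in("pixels","world_to_cam")})
    print(ray(f,f["cx"],f["cy"]))
for q in["sample","sample_cap","balance","cradle","mixer","bay","busy_bottle","jar_green","jar_white"]:
    for n,f in fs.items():
        r=finder.find_in(q,f)
        print(q,n,[(np.round(np.array(a["xy"])*[640,400],1),round(a["confidence"],2)) for a in r[:3]])
E
```

```text
{'clock': 0.0, 'eef_pos': array([212.8, 533.3, 204.3]), 'ee_rot': array([-3.1,  0. ,  1.2]), 'ft_force': array([ 0.1, -0.3,  0.6]), 'gripper_width': 1.00444750572749}
scene ['vertical_fov', 'cx', 'cy', 'world_to_cam', 'shot'] 50.2564679799629 329.1141131563543 203.09440150312108 {'vertical_fov': 50.2564679799629, 'cx': 329.1141131563543, 'cy': 203.09440150312108, 'shot': 1}
(array([1048.6,  536.1,  917. ]), array([-0.5, -0.5, -0.7]))
top ['vertical_fov', 'cx', 'cy', 'world_to_cam', 'shot'] 54.40108228876682 315.9849621482109 201.19122470333696 {'vertical_fov': 54.40108228876682, 'cx': 315.9849621482109, 'cy': 201.19122470333696, 'shot': 2}
(array([ 350.1,  -60.2, 1112.8]), array([ 0.1, -0. , -1. ]))
sample scene [(array([383.9, 324.5]), 0.68)]
sample top [(array([194. , 152.5]), 0.97), (array([407.8, 204.7]), 0.4)]
sample_cap scene [(array([381.6, 325. ]), 0.61)]
sample_cap top [(array([194. , 152.5]), 0.79)]
balance scene [(array([326.9, 245. ]), 0.8)]
balance top [(array([289.6, 189. ]), 0.85)]
cradle scene [(array([328.4, 246.1]), 0.74)]
cradle top [(array([290. , 190.6]), 0.81)]
mixer scene [(array([260.9, 179.1]), 0.83)]
mixer top []
bay scene [(array([258.5, 176.6]), 0.83)]
bay top [(array([404.4, 202.9]), 0.67)]
busy_bottle scene [(array([275.7, 154.7]), 0.94)]
busy_bottle top [(array([410.8, 223.8]), 0.94)]
jar_green scene [(array([462.4, 280.8]), 0.96)]
jar_green top [(array([167.7, 240.9]), 0.82)]
jar_white scene [(array([409.1, 297.7]), 0.71)]
jar_white top [(array([198.7, 193.1]), 0.81)]
```

View pics/scene0.png

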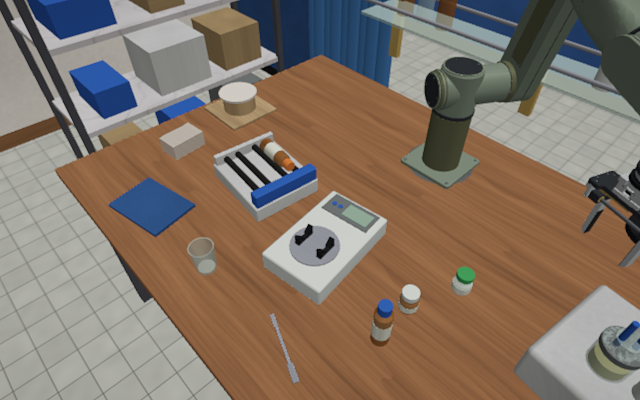

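View pics/top0.png

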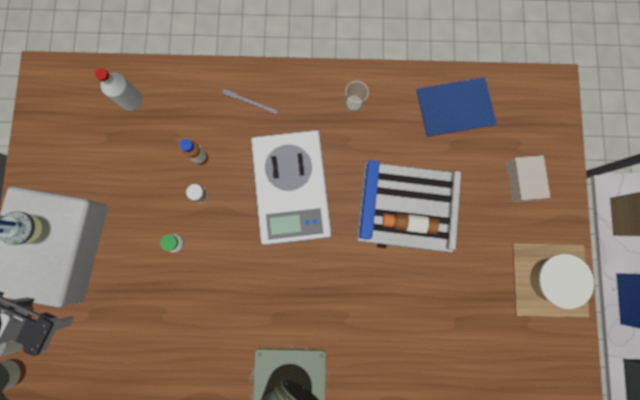

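The scene view shows the blue-capped bottle at (383,322) beside the jars, the balance at (327,245) and the mixer at (262,177). In the top view the blue cap is at (187,146), the cradle at (289,167), and the empty rollers are the upper pair, about (412,188). The drive housing is on the left, which is world +y.

```bash
python3 - <<'E'
from h import *
np.set_printoptions(precision=1,suppress=True)
f=viewer.grab_frame("top");s=viewer.grab_frame("scene")
im=f["pixels"]; cv2.imwrite("pics/crop1.png",cv2.resize(im[120:260,235:470],None,fx=3.4,fy=3.4,interpolation=cv2.INTER_CUBIC))
c=s["pixels"][190:360,250:480];cv2.imwrite("pics/crop2.png",cv2.resize(c,None,fx=3.4,fy=3.4,interpolation=cv2.INTER_CUBIC))
def blob(f,lo,hi,box,name,k=0):
    x0,y0,x1,y1=box; h=cv2.cvtColor(f["pixels"][y0:y1,x0:x1],cv2.COLOR_BGR2HSV)
    m=cv2.inRange(h,lo,hi)
    if k: m=cv2.morphologyEx(m,cv2.MORPH_CLOSE,np.ones((k,k)))
    cs,_=cv2.findContours(m,cv2.RETR_EXTERNAL,cv2.CHAIN_APPROX_NONE)
    c=max(cs,key=cv2.contourArea); (u,v),wh,a=cv2.minAreaRect(c)
    M=cv2.moments(c); cen=(M['m10']/M['m00']+x0,M['m01']/M['m00']+y0)
    print(name,"area",cv2.contourArea(c),"cen",np.array(cen),"rect",np.round((u+x0,v+y0),1),np.round(wh,1),a)
    return cen,cv2.boxPoints(((u+x0,v+y0),wh,a))
bl=((105,120,50),(125,255,255))
ct,_=blob(f,*bl,(170,130,215,170),"captop")
cs_,_=blob(s,*bl,(365,290,405,330),"capscene")
p=tri([ray(f,*ct),ray(s,*cs_)]);print("cap tri",p)
print("cap top z=128", onz(f,*ct,130), onz(s,*cs_,128))
wh=((0,0,150),(180,60,255))
_,b=blob(f,*wh,(240,120,340,250),"balance",15)
for q in b: print(q,onz(f,*q,65))
_,b=blob(f,*bl,(350,150,400,250),"housing")
for q in b: print(q,onz(f,*q,100))
cg,_=blob(f,(45,100,40),(80,255,255),(150,225,190,255),"green");print(onz(f,*cg,60))
cw,_=blob(f,wh[0],wh[1],(180,178,212,206),"whitejar");print(onz(f,*cw,60))
E
```

```text
captop area 98.0 cen [186.1 145. ] rect [186. 145.] [10. 12.] 90.0
capscene area 195.5 cen [384.7 307.8] rect [385.  307.5] [17. 14.] 90.0
cap tri [628.2 279.1 128.3]
cap top z=128 [627.3 279.  130. ] [628.4 278.6 128. ]
balance area 7482.0 cen [289.8 188.1] rect [290.1 190.2] [115.1  70.9] 83.6598129272461
[248.5 136.9] [672.9 129.8  65. ]
[319.  129.1] [700.1 -65.6  65. ]
[331.7 243.5] [ 383.5 -106.4   65. ]
[261.3 251.3] [358.5  81.3  65. ]
housing area 810.5 cen [369.4 199.6] rect [370.  199.3] [12.8 76.9] 6.009006023406982
[359.6 236.9] [ 401.1 -176.9  100. ]
[367.6 160.3] [ 605.2 -197.   100. ]
[380.4 161.7] [ 602.3 -231.1  100. ]
[372.3 238.2] [ 398.4 -210.   100. ]
green area 166.0 cen [168.4 242.1] rect [168.4 241.8] [14.3 15.2] 63.43495178222656
[377.5 332.4  60. ]
whitejar area 193.0 cen [193.6 191.5] rect [193.5 191.5] [15. 15.] 90.0
[516.5 273.8  60. ]
```

View pics/crop1.png

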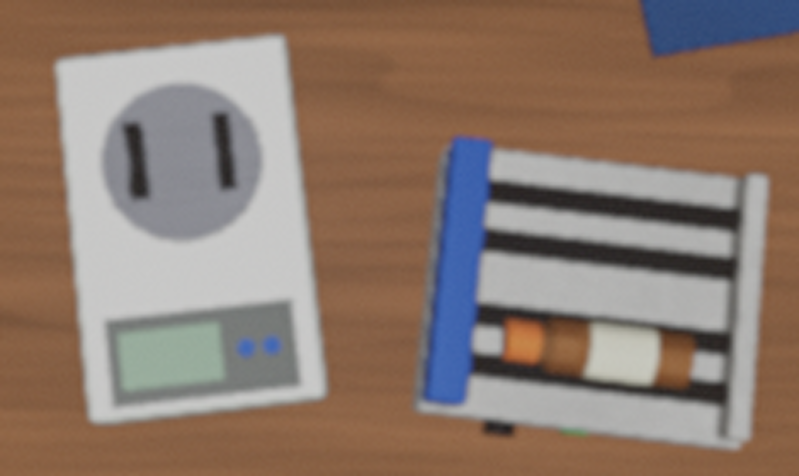

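```bash
python3 - <<'E'
from h import *
np.set_printoptions(precision=1,suppress=True)
f=viewer.grab_frame("top");s=viewer.grab_frame("scene")
def conts(f,lo,hi,box,amin):
    x0,y0,x1,y1=box; h=cv2.cvtColor(f["pixels"][y0:y1,x0:x1],cv2.COLOR_BGR2HSV)
    m=cv2.inRange(h,lo,hi); cs,_=cv2.findContours(m,cv2.RETR_EXTERNAL,cv2.CHAIN_APPROX_NONE,offset=(x0,y0))
    return [c for c in cs if cv2.contourArea(c)>amin]
def cen(c):
    M=cv2.moments(c); return np.array([M['m10']/M['m00'],M['m01']/M['m00']])
dk=((0,0,0),(180,255,75))
print("saddles top")
st=sorted([cen(c) for c in conts(f,*dk,(262,140,315,195),30)],key=lambda p:p[0])
for p in st: print(p,[onz(f,*p,z) for z in(85,95,105)])
print("saddles scene")
for c in conts(s,*dk,(285,215,345,270),30): p=cen(c);print(p,onz(s,*p,95))
print("rollers top")
for c in conts(f,*dk,(372,165,455,205),60):
    vx,vy,x,y=cv2.fitLine(c,cv2.DIST_L2,0,.01,.01).ravel(); p=cen(c)
    a=[c[:,0,0].min(),c[:,0,0].max()]
    P=[onz(f,u,y+(u-x)*vy/vx,70) for u in a]; d=P[0]-P[1]
    print(p,a,P,"az",np.degrees(np.arctan2(d[1],d[0])))
# pan: edges of low-brightness grey
h=cv2.cvtColor(f["pixels"],cv2.COLOR_BGR2HSV)
m=cv2.inRange(h,(0,0,0),(180,255,175)); m[:138]=0;m[194:]=0;m[:,:262]=0;m[:,316:]=0
cs,_=cv2.findContours(m,cv2.RETR_EXTERNAL,cv2.CHAIN_APPROX_NONE)
c=max(cs,key=cv2.contourArea);e=cv2.fitEllipse(c);print("pan",e,onz(f,*e[0],75), h[167,275],h[167,255])
o=[[l*0.299 for l in (0,)]]
print("cheek corners z=90",onz(f,235+743/3.4,120+175/3.4,90),onz(f,235+722/3.4,120+437/3.4,90))
E
```

```text
saddles top
[274.8 166.9] [array([585. ,  51.4,  85. ]), array([582.7,  50.3,  95. ]), array([580.4,  49.3, 105. ])]
[300.5 163.9] [array([594.8, -17.5,  85. ]), array([592.5, -18. ,  95. ]), array([590.1, -18.4, 105. ])]
saddles scene
[325.3 248. ] [589.9  56.8  95. ]
[303.6 235.1] [600.9 -11.   95. ]
rollers top
[414.7 194.5] [np.int32(378), np.int32(451)] [array([ 530.4, -229.6,   70. ]), array([ 511. , -427.7,   70. ])] az 84.3986383360787
[416.2 180.2] [np.int32(380), np.int32(452)] [array([ 570.2, -235. ,   70. ]), array([ 550.7, -431.4,   70. ])] az 84.34849619370455
pan ((287.99981689453125, 167.28256225585938), (45.453922271728516, 46.527313232421875), 85.19292449951172) [587.   16.6  75. ] [ 6 24 53] [ 30   1 192]
cheek corners z=90 [ 582.5 -429.3   90. ] [ 376.4 -407.7   90. ]
```

View pics/crop2.png

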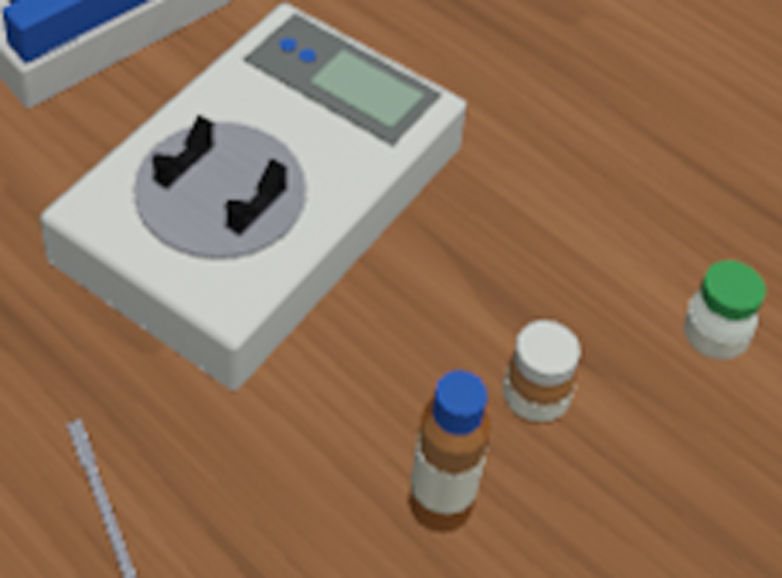

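The crop shows the two V saddles on the pan and a clear view of the bottle beside the white-capped jar. I take the bottle at (628,279), the cradle at about (588,17) with yaw 8°, and the bay at about (540,-336) with yaw -5.6°. The 40 mm roller spacing and the 204 mm gap between cheek and housing both check out.

```bash
cat >> h.py <<'E'
from scipy.spatial.transform import Rotation as Ro
def tgt(az,tilt):
    "cap/approach azimuth az; tilt deg of tool below horizontal (90=down); jaws at az-90"
    a,t=np.radians([az,tilt]); z=np.array([np.cos(t)*np.cos(a),np.cos(t)*np.sin(a),-np.sin(t)])
    x=np.array([np.sin(a),-np.cos(a),0]); return np.stack([x,np.cross(z,x),z],1)
def delta(Rt,grasp,off=19):
    o=observe();Rc=Ro.from_euler('xyz',o['ee_rot']).as_matrix()
    rv=np.degrees(Ro.from_matrix(Rt@Rc.T).as_rotvec()); tcp=np.array(grasp)+off*Rt[:,2]
    return np.r_[rv,tcp-np.array(o['eef_pos'])].round(1)
E
python3 - <<'E'
from h import *
R=tgt(45,40);z=R[:,2];B=np.array([628,279,60])
print(observe()['ee_rot'])
print(delta(R,B-120*z+[0,0,60])); print(delta(R,B-90*z));print(delta(R,B))
E
```

```text
[-3.14156586e+00  8.19098608e-05  1.19098287e+00]
[  57.4   11.8 -104.9  360.1 -309.7  -20.5]
[  57.4   11.8 -104.9  376.4 -293.5  -99.8]
[  57.4   11.8 -104.9  425.1 -244.7 -157.6]
```

```bash
python3 -m jog '[[19,4,-35,60,-50,20,1],[19,4,-35,120,-100,20,1],[19,4,-35,150,-130,10,1],[38,8,-70,180,-160,10,1],[38,8,-70,210,-190,0,1],[38,8,-70,240,-215,0,1],[38,8,-70,265,-240,0,1],[38,8,-70,290,-255,0,1],[38,8,-70,310,-270,0,1],[57.4,11.8,-104.9,330,-290,-10,1],[57.4,11.8,-104.9,350,-300,-20,1],[57.4,11.8,-104.9,360,-310,-20,1]]' 25
python3 - <<'E'
from h import *
R=tgt(45,40);z=R[:,2];B=np.array([628,279,60])
print(observe()['q']); print(delta(R,B-90*z));print(delta(R,B))
E
```

```text
clock: 2.2
eef_pos: [576.7, 220.1, 184.6]
ee_rot: [-2.487, -0.188, -0.249]
ft_force: [-0.5, 0.1, -0.0]
gripper_width: 1.001
[-0.11693809  0.10548354  1.87221411  0.75097543  1.02740081 -0.28908837]
[ 16.3   3.2 -29.3  12.8  20.5 -79. ]
[  16.3    3.2  -29.3   61.5   69.2 -136.9]
```

```bash
python3 -m jog '[[16.3,3.2,-29.3,0,0,-5,1],[16.3,3.2,-29.3,0,0,-10,1],[16.3,3.2,-29.3,5,5,-25,1],[16.3,3.2,-29.3,5,10,-40,1],[16.3,3.2,-29.3,10,15,-60,1],[16.3,3.2,-29.3,13,20,-79,1],[16.3,3.2,-29.3,13,20,-79,1]]'
python3 - <<'E'
from h import *
np.set_printoptions(precision=1,suppress=True)
R=tgt(45,40);B=np.array([628,279,60])
print(delta(R,B))
w=viewer.grab_frame("wrist");s=viewer.grab_frame("scene")
print(proj(w,B),proj(w,[628,279,0]),proj(w,[628,279,140]),finder.find_in("sample",w)[:2])
cv2.imwrite("pics/w1.png",np.hstack([cv2.resize(w["pixels"],(400,250)),s["pixels"][170:380,250:640]] if 0 else [w["pixels"][::1,:]])) 
cv2.imwrite("pics/s1.png",cv2.resize(s["pixels"][180:380,250:550],None,fx=2.5,fy=2.5))
E
```

```text
clock: 2.78
eef_pos: [586.2, 240.9, 100.9]
ee_rot: [-2.275, 0.006, -0.784]
ft_force: [0.1, -0.0, -1.3]
gripper_width: 0.998
[ -0.   -0.5  -0.1  52.1  48.4 -53.1]
[334.3 204.5] [333.8 241.6] [335.3 125.6] [{'xy': [0.5134, 0.4608], 'confidence': 0.92}]
```

View pics/w1.png

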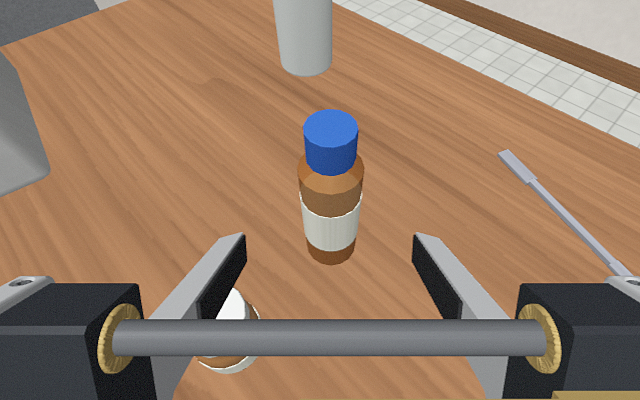

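View pics/s1.png

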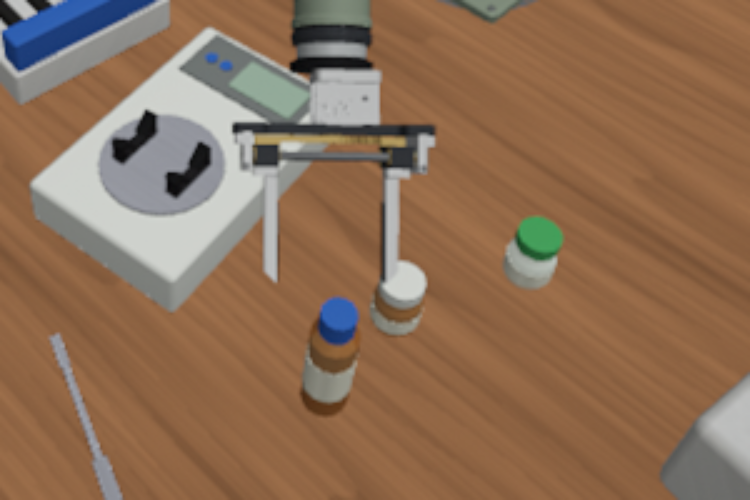

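The wrist view shows the bottle centred between the fingers at about column 331. The scene view shows the left finger above and beside the white jar, so I narrow the jaws slightly and go in.

```bash
python3 -m jog '[[0,-0.5,0,12,10,-8,0.8],[0,-0.5,0,25,22,-22,0.8],[0,-0.5,0,39,35,-38,0.8],[0,-0.5,0,48,44,-49,0.8],[0,-0.5,0,52,48.4,-53,0.8],[0,-0.5,0,52,48.4,-53,0.8],[0,-0.5,0,52,48.4,-53,0.3],[0,-0.5,0,52,48.4,-53,0.3],[0,-0.5,0,52,48.4,-53,0.3],[0,-0.5,0,52,48.4,-53,0.3],[0,-0.5,0,52,48.4,-53,0.3]]' 25
python3 - <<'E'
from h import *
print(delta(tgt(45,40),[628,279,60]))
w=viewer.grab_frame("wrist");cv2.imwrite("pics/w2.png",w["pixels"])
E
```

```text
clock: 3.85
eef_pos: [642.6, 288.5, 54.6]
ee_rot: [-2.261, -0.007, -0.784]
ft_force: [0.6, -0.1, 1.2]
gripper_width: 0.482
[-0.1  0.6 -0.1 -4.3  0.8 -6.9]
```

```bash
for i in 1 2; do python3 -m jog '[[0,0,0,0,0,0,0.3],[0,0,0,0,0,0,0.3]]' 30 | head -5; done
```

```text
clock: 4.07
eef_pos: [642.6, 288.3, 54.5]
ee_rot: [-2.261, -0.007, -0.785]
ft_force: [-0.5, 0.6, 0.8]
gripper_width: 0.468
clock: 4.23
eef_pos: [642.5, 288.3, 54.5]
ee_rot: [-2.261, -0.007, -0.785]
ft_force: [-0.8, 0.5, 1.1]
gripper_width: 0.476
```

View pics/w2.png

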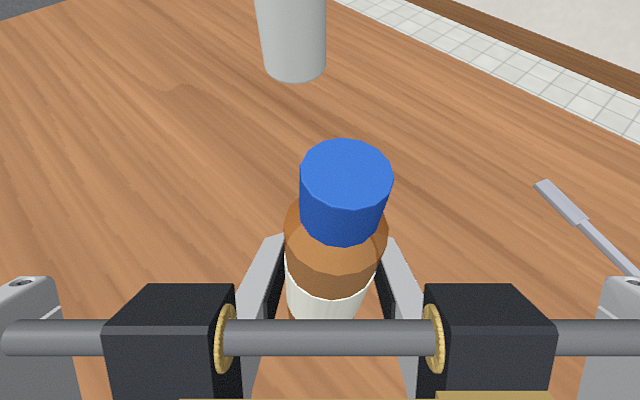

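The fingers hold the bottle just below the shoulder and it is centred between them. Next I lift it straight up and work out the laying pose.

```bash
cat >> h.py <<'E'
def Rcur(): 
    o=observe(); return Ro.from_euler('xyz',o['ee_rot']).as_matrix(),np.array(o['eef_pos'])
def place(m_tool,R,p):
    Rc,t=Rcur(); return np.r_[np.degrees(Ro.from_matrix(R@Rc.T).as_rotvec()),np.array(p)-R@m_tool-t].round(1)
E
python3 - <<'E'
from h import *
R,t=Rcur(); g=t-19*R[:,2]; d=np.array([.707,.707,0]); print(g, np.degrees(np.arcsin(-R[2,2])))
mid=np.array([g[0],g[1],52.5])-d*(d@(g-[628,279,0]))
m=R.T@(mid-t); ax=R.T@[0,0,1]; np.savez("m.npz",m=m,ax=ax);print(mid,m,ax)
E
python3 -m jog '[[0,0,0,0,0,5,0.3],[0,0,0,0,0,15,0.3],[0,0,0,0,0,35,0.3],[0,0,0,-5,-10,60,0.3],[0,0,0,-10,-20,90,0.3],[0,0,0,-15,-30,120,0.3],[0,0,0,-20,-45,150,0.3],[0,0,0,-20,-45,160,0.3]]' 30
python3 - <<'E'
from h import *
m=np.load("m.npz")["m"]
for dz in (100,60): print(place(m,tgt(98,129.5),[588,17,111+dz]))
R,t=Rcur();print(t+R@m, observe()['q'])
E
```

```text
[632.10202334 277.9653288   66.62866027] 39.537517146125914
[630.56881044 276.4321159   52.5       ] [ -0.10304158  12.27598612 -11.67811009] [ 0.00718618 -0.77117443 -0.63658334]
clock: 4.9
eef_pos: [624.4, 241.1, 219.7]
ee_rot: [-2.257, -0.013, -0.788]
ft_force: [1.4, -0.2, -1.8]
gripper_width: 0.473
[ -87.8   30.1   40.8  -36.5 -222.1  -25.5]
[ -87.8   30.1   40.8  -36.5 -222.1  -65.5]
[612.39271815 229.31698224 217.59097738] [-0.06848733  0.0447093   1.97343792  1.02755522  0.73895969  0.05182469]
```

```bash
python3 -m jog '[[-5,1.8,2.4,0,-8,0,0.3],[-11,3.8,5,0,-22,0,0.3],[-17,5.8,8,-2,-40,0,0.3],[-23,8,10.7,-5,-60,0,0.3],[-29,10,13.5,-8,-80,0,0.3],[-35,12,16.3,-12,-100,0,0.3],[-41,14,19,-16,-120,0,0.3],[-47,16,22,-20,-140,0,0.3],[-53,18.2,24.6,-24,-160,0,0.3],[-59,20.2,27.4,-28,-175,0,0.3],[-65,22.3,30.2,-32,-185,0,0.3],[-70,24,32.5,-34,-190,0,0.3]]' 30
python3 - <<'E'
from h import *
m=np.load("m.npz")["m"]
print(place(m,tgt(98,129.5),[588,17,111+70]), observe()['q'])
E
```

```text
clock: 5.9
eef_pos: [590.3, 50.1, 220.1]
ee_rot: [2.751, -0.125, -0.025]
ft_force: [0.1, 0.1, -2.3]
gripper_width: 0.468
[-17.5   6.1   8.3  -2.5 -31.1 -55.9] [ 0.16761529  0.23443547  1.5365298  -0.41787412  1.34707134  0.30633946]
```

```bash
python3 -m jog '[[-6,2,2.8,-1,-10,-5,0.3],[-12,4,5.6,-2,-20,-15,0.3],[-17.5,6.1,8.3,-2.5,-31,-30,0.3],[-17.5,6.1,8.3,-2.5,-31,-45,0.3],[-17.5,6.1,8.3,-2.5,-31,-54,0.3],[-17.5,6.1,8.3,-2.5,-31,-56,0.3],[-17.5,6.1,8.3,-2.5,-31,-56,0.3]]' 30
python3 - <<'E'
from h import *
np.set_printoptions(precision=1,suppress=True)
m=np.load("m.npz")["m"];ax=np.load("m.npz")["ax"]
R,t=Rcur(); p=t+R@m; a=R@ax; print("mid",p,"axis",a*100, place(m,tgt(98,129.5),[588,17,111]))
s=viewer.grab_frame("scene");f=viewer.grab_frame("top")
for k in(-52.5,0,52.5,87.5): print(k,proj(s,p+k*a),proj(f,p+k*a))
for n,q in(("sc",s),("tp",f)):
  h=cv2.cvtColor(q["pixels"],cv2.COLOR_BGR2HSV); c=proj(q,p+75*a).astype(int)
  mk=cv2.inRange(h,(105,120,50),(125,255,255)); z=np.zeros_like(mk); cv2.circle(z,tuple(map(int,c)),30,255,-1); M=cv2.moments(mk&z); print(n,M['m00']/255,M['m10']/max(M['m00'],1),M['m01']/max(M['m00'],1),"expect",proj(q,p+75*a))
a=cv2.resize(s["pixels"][150:300,230:430],(780,585),interpolation=cv2.INTER_CUBIC);cv2.imwrite("pics/s3.png",a)
E
```

```text
clock: 6.48
eef_pos: [587.7, 18.6, 163.8]
ee_rot: [2.453, -0.001, 0.138]
ft_force: [0.4, 0.1, -2.2]
gripper_width: 0.467
mid [587.8  16.6 180.7] axis [-13.1  99.1   0.2] [ -0.1   0.    0.1   0.1   0.4 -69.7]
-52.5 [297.7 205.2] [306.4 155. ]
0 [314.3 215.1] [285.2 157.3]
52.5 [331.7 225.4] [263.9 159.5]
87.5 [343.7 232.6] [249.6 161. ]
sc 79.0 340.27848101265823 233.32911392405063 expect [339.3 230. ]
tp 20.0 256.05 156.85 expect [254.7 160.4]
```

View pics/s3.png

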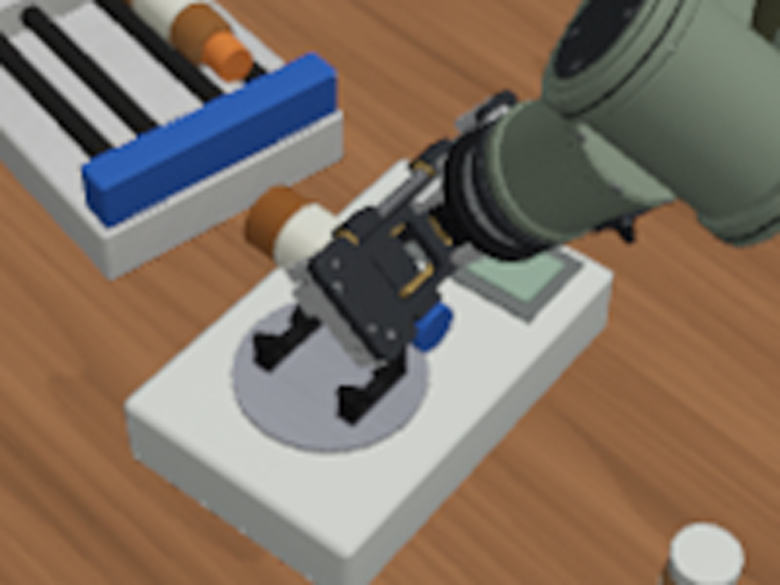

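The bottle hangs level over the saddles. Its base shows at about (300,205) in the full picture, which agrees with the grip model's prediction of (298,205).

```bash
python3 -m jog '[[0,0,0,0,0,-12,0.3],[0,0,0,0,0.4,-28,0.3],[0,0,0,0,0.4,-42,0.3],[0,0,0,0,0.4,-52,0.3],[0,0,0,0,0.4,-58,0.3],[0,0,0,0,0.4,-61,0.3],[0,0,0,0,0.4,-63,0.3],[0,0,0,0,0.4,-64,0.3],[0,0,0,0,0.4,-65,0.3],[0,0,0,0,0.4,-65,0.3]]' 30
python3 - <<'E'
from h import *
np.set_printoptions(precision=1,suppress=True)
m=np.load("m.npz")["m"]
R,t=Rcur(); print(t+R@m,place(m,tgt(98,129.5),[588,17,111]))
w=viewer.grab_frame("wrist");s=viewer.grab_frame("scene");cv2.imwrite("pics/w4.png",w["pixels"])
cv2.imwrite("pics/s4.png",cv2.resize(s["pixels"][150:300,230:430],(780,585),interpolation=cv2.INTER_CUBIC))
E
```

```text
clock: 7.42
eef_pos: [589.2, 19.3, 101.2]
ee_rot: [2.453, -0.005, 0.139]
ft_force: [-0.0, 0.7, -2.1]
gripper_width: 0.47
[589.3  17.2 118. ] [-0.1  0.3  0.1 -1.4 -0.2 -7. ]
```

View pics/s4.png

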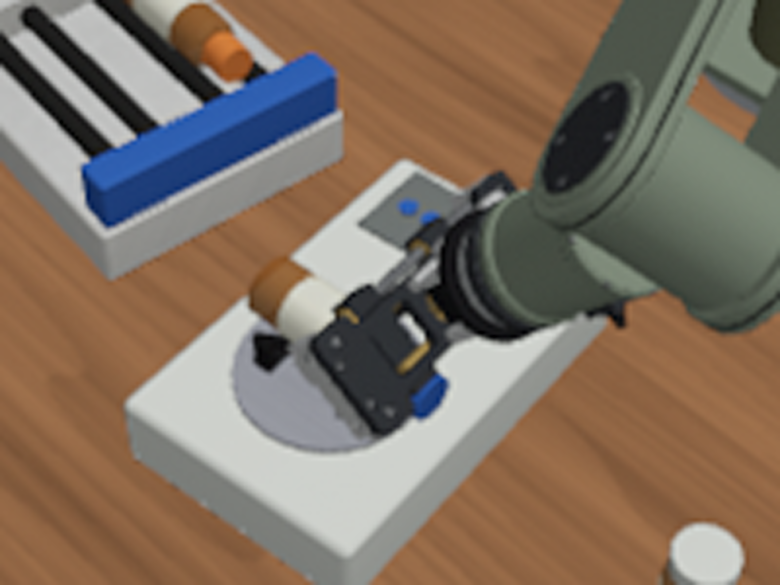

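The bottle is above the saddles, about 7 mm up by the model, and aligned with them. I lower it slowly and watch the force.

```bash
python3 -m jog '[[0,0,0,-1,0,-1,0.3],[0,0,0,-1,0,-2,0.3],[0,0,0,-1,0,-3,0.3],[0,0,0,-1,0,-4,0.3],[0,0,0,-1,0,-4.5,0.3],[0,0,0,-1,0,-5,0.3]]' 30
python3 -m jog '[[0,0,0,0,0,-0.5,0.3],[0,0,0,0,0,-1,0.3]]' 30
```

```text
clock: 8.02
eef_pos: [588.6, 19.2, 96.9]
ee_rot: [2.452, -0.006, 0.139]
ft_force: [0.5, 1.2, 1.6]
gripper_width: 0.469
clock: 8.18
eef_pos: [588.8, 19.1, 96.7]
ee_rot: [2.451, -0.006, 0.139]
ft_force: [-1.7, 0.8, 4.3]
gripper_width: 0.47
```

```bash
python3 -m jog '[[0,0,0,-1,0,-0.5,0.3],[0,0,0,-1.5,0,-1,0.3]]' 30; python3 -m jog '[[0,0,0,0,0,-0.5,0.3],[0,0,0,0,0,-0.7,0.3]]' 30
```

```text
clock: 8.35
eef_pos: [588.6, 19.1, 96.6]
ee_rot: [2.45, -0.008, 0.14]
ft_force: [2.0, 1.0, 3.4]
gripper_width: 0.474
clock: 8.52
eef_pos: [588.7, 19.1, 96.6]
ee_rot: [2.45, -0.009, 0.14]
ft_force: [-1.4, 1.3, 5.9]
gripper_width: 0.466
```

The pose no longer yields, so the bottle is seated. I open the jaws for the weighing.

```bash
python3 -m jog '[[0,0,0,0,0,0.5,0.6],[0,0,0,0,0,0.5,0.7],[0,0,0,0,0,0.5,0.75],[0,0,0,0,0,0.5,0.75],[0,0,0,0,0,0.5,0.75]]' 30
# retreat along the tilted tool axis, straight back
python3 -m jog '[[0,0,0,0,4,6,0.8],[0,0,0,-1,14,18,0.8],[0,0,0,-4,28,36,0.8],[0,0,0,-7,42,54,0.8],[0,0,0,-9,57,72,0.8],[0,0,0,-12,75,95,0.8],[0,0,0,-12,75,115,0.8],[0,0,0,-12,75,130,0.8]]'
python3 - <<'E'
from h import *
np.set_printoptions(precision=1,suppress=True)
s=viewer.grab_frame("scene");f=viewer.grab_frame("top");w=viewer.grab_frame("wrist")
cv2.imwrite("pics/w5.png",w["pixels"]);cv2.imwrite("pics/s5.png",s["pixels"]);cv2.imwrite("pics/t5.png",f["pixels"])
A=cv2.resize(s["pixels"][190:300,250:400],(400,293),interpolation=cv2.INTER_CUBIC);B=cv2.resize(f["pixels"][115:225,230:380],(400,293),interpolation=cv2.INTER_CUBIC)
cv2.imwrite("pics/c5.png",np.vstack([np.hstack([A,B]),cv2.resize(w["pixels"],(480,300)).repeat(1,0) if 0 else np.hstack([cv2.resize(w["pixels"],(480,300)),np.zeros((300,320,3),np.uint8)])]))
p=np.array([588,17,111.]);a=np.array([-.139,.990,0])
for k in(-52.5,0,52.5,87.5):print(k,proj(s,p+k*a),proj(f,p+k*a),proj(w,p+k*a))
print(observe()['q'])
E
```

```text
clock: 8.93
eef_pos: [588.5, 19.0, 96.7]
ee_rot: [2.45, -0.008, 0.14]
ft_force: [0.1, -0.5, 0.3]
gripper_width: 0.743
clock: 9.6
eef_pos: [577.1, 95.5, 229.2]
ee_rot: [2.45, -0.011, 0.142]
ft_force: [0.6, 0.9, 1.0]
gripper_width: 0.801
-52.5 [298.8 224.6] [306.8 161.6] [327.5 206. ]
0 [314.8 234.4] [287.  163.8] [327.3 174.9]
52.5 [331.5 244.6] [267.1 166.1] [327.2 134.4]
87.5 [343.  251.7] [253.9 167.6] [327.   99.9]
[ 0.4  0.4  1.5 -0.7  1.5  0.4]
```

View pics/c5.png

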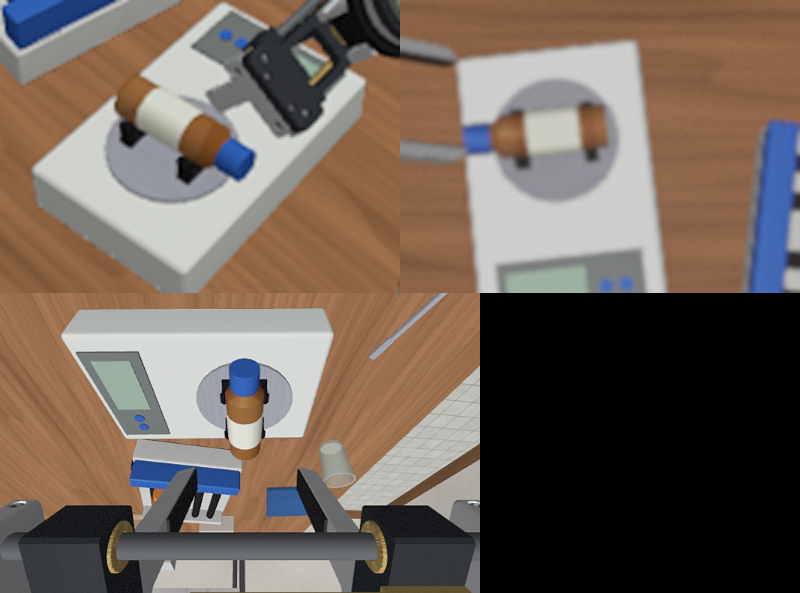

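The bottle lies in both saddles, released. Its base and cap ends in the scene and top views match the predicted cradle pose to about 1 px (scene base (299,225), cap (342,251)). I now go to a vertical regrasp.

```bash
python3 - <<'E'
from h import *
print(delta(tgt(98,90),[587.2,22.4,199])); print(delta(tgt(98,90),[587.2,22.4,119]))
E
```

```text
[ 39.1   6.1   0.2  10.  -71.8 -48. ]
[  39.1    6.1    0.2   10.   -71.8 -128. ]
```

```bash
python3 -m jog '[[6,1,0,1,-8,0,0.8],[13,2,0,3,-22,0,0.8],[20,3,0.1,5,-38,-5,0.8],[26,4,0.1,7,-52,-15,0.8],[33,5,0.2,9,-64,-28,0.8],[39.1,6.1,0.2,10,-71.8,-42,0.8],[39.1,6.1,0.2,10,-71.8,-48,0.8],[39.1,6.1,0.2,10,-71.8,-48,0.8],[39.1,6.1,0.2,10,-71.8,-48,0.8]]'
python3 - <<'E'
from h import *
np.set_printoptions(precision=1,suppress=True)
print(delta(tgt(98,90),[587.2,22.4,119]))
w=viewer.grab_frame("wrist")
h=cv2.cvtColor(w["pixels"],cv2.COLOR_BGR2HSV);m=cv2.inRange(h,(105,120,50),(125,255,255));cs,_=cv2.findContours(m,0,1)
p=np.array([588,17,111.]);a=np.array([-.139,.990,0])
for k in(-52.5,0,52.5,75):print(k,proj(w,p+k*a))
for c in cs:
  if cv2.contourArea(c)>150:M=cv2.moments(c);u=(M['m10']/M['m00'],M['m01']/M['m00']);print("blue",u,onz(w,*u,112),cv2.contourArea(c))
cv2.imwrite("pics/w6.png",w["pixels"])
E
```

```text
clock: 10.5
eef_pos: [585.7, 22.3, 177.9]
ee_rot: [-3.141, 0.004, 0.138]
ft_force: [-0.7, 0.4, 0.3]
gripper_width: 0.802
[  0.   -0.2   0.1   1.5   0.1 -77.9]
-52.5 [333.2 282.8]
0 [333.3 220.6]
52.5 [333.4 151.6]
75 [333.5 119.6]
blue (247.69731447314473, 390.0790282902829) [ 535.4 -148.4  112. ] 1626.0
blue (163.38662486938347, 261.42424242424244) [460.1 -34.7 112. ] 159.5
blue (160.57831325301206, 241.01807228915663) [457.8 -17.7 112. ] 166.0
blue (332.03840789614844, 118.33483531809891) [576.4  92.  112. ] 1553.5
```

View pics/w6.png

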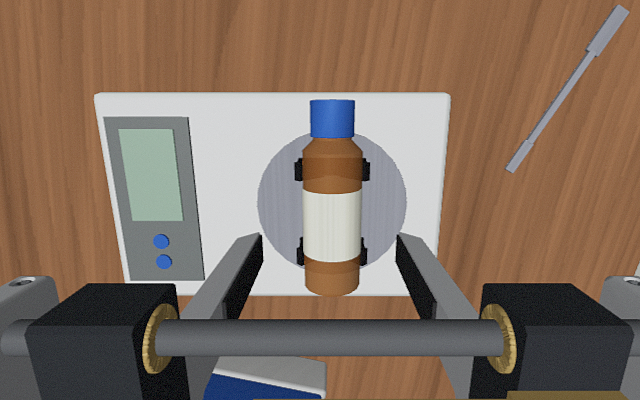

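The wrist view confirms the bottle is straight and symmetric in the saddles. The cap is at (332,118) against (333.5,119.6) predicted, a difference of about 1 mm.

```bash
python3 -m jog '[[0,0,0,1,0,-15,0.8],[0,0,0,1,0,-35,0.8],[0,0,0,1,0,-55,0.8],[0,0,0,1,0,-70,0.8],[0,0,0,1,0,-77,0.8],[0,0,0,1,0,-78,0.8],[0,0,0,1,0,-78,0.8]]'
python3 -m jog '[[0,0,0,0,0,0,0.3],[0,0,0,0,0,0,0.3],[0,0,0,0,0,0,0.3],[0,0,0,0,0,0,0.3],[0,0,0,0,0,0,0.3],[0,0,0,0,0,0,0.3]]' 20
```

```text
clock: 11.13
eef_pos: [587.3, 24.6, 101.1]
ee_rot: [3.141, 0.002, 0.142]
ft_force: [0.5, 0.1, -0.0]
gripper_width: 0.8
clock: 11.63
eef_pos: [587.3, 24.4, 101.7]
ee_rot: [3.141, 0.002, 0.142]
ft_force: [-1.6, -0.1, 2.6]
gripper_width: 0.462
```

```bash
python3 - <<'E'
from h import *
R,t=Rcur();x=R[:,0];v=np.array([588,17,111.])-t;v-=x*(x@v);np.savez("m2.npz",m=R.T@v);print(v)
E
python3 -m jog '[[0,0,0,0,0,3,0.3],[0,0,0,0,0,10,0.3],[0,0,0,0,0,25,0.3],[0,0,0,0,0,45,0.3],[0,0,0,0,0,70,0.3],[0,0,0,0,0,90,0.3],[0,0,0,0,0,100,0.3],[0,0,0,0,0,100,0.3]]' 25
python3 - <<'E'
from h import *
m=np.load("m2.npz")["m"]
print(place(m,tgt(84.4,90),[540.1,-336.3,195]))
E
```

```text
[ 1.06475777 -7.31494206  9.34774836]
clock: 12.3
eef_pos: [589.3, 24.1, 205.1]
ee_rot: [3.14, -0.004, 0.142]
ft_force: [0.5, -0.5, -2.0]
gripper_width: 0.46
[ 1.000e-01  2.000e-01 -1.370e+01 -4.850e+01 -3.531e+02 -1.940e+01]
```

```bash
python3 -m jog '[[0,0,-1,-1,-8,0,0.3],[0,0,-2,-3,-25,0,0.3],[0,0,-4,-7,-55,0,0.3],[0,0,-6,-12,-90,0,0.3],[0,0,-8,-18,-128,0,0.3],[0,0,-10,-23,-166,0,0.3],[0,0,-12,-28,-204,0,0.3],[0,0,-13.7,-34,-242,0,0.3],[0,0,-13.7,-39,-278,0,0.3],[0,0,-13.7,-43,-310,0,0.3],[0,0,-13.7,-46,-335,0,0.3],[0,0,-13.7,-48,-348,0,0.3]]' 25
python3 -m jog '[[0,0,0,0,-2,0,0.3],[0,0,0,0,-4,0,0.3],[0,0,0,0,-5,0,0.3],[0,0,0,0,-5,0,0.3]]'
python3 - <<'E'
from h import *
np.set_printoptions(precision=1,suppress=True)
m=np.load("m2.npz")["m"]
print(place(m,tgt(84.4,90),[540.1,-336.3,95]))
w=viewer.grab_frame("wrist");s=viewer.grab_frame("scene");t=viewer.grab_frame("top")
A=cv2.resize(w["pixels"],(480,300));B=cv2.resize(s["pixels"][110:235,180:345],(396,300));C=cv2.resize(t["pixels"][130:270,340:480],(300,300))
cv2.imwrite("pics/c7.png",np.vstack([np.hstack([A,C]),np.hstack([B,np.zeros((300,384,3),np.uint8)])]))
p=np.array([540.1,-336.3,70]);y=np.array([.098,.995,0]);x=np.array([.995,-.098,0])
for i in(-20,20): print([proj(w,p+i*x+k*y) for k in(-60,60)],[proj(w,p+i*x+k*y)*.75 for k in(-60,60)])
cv2.imwrite("pics/w7.png",w["pixels"])
E
```

```text
clock: 13.3
eef_pos: [539.1, -327.1, 202.6]
ee_rot: [3.14, -0.001, -0.102]
ft_force: [-0.4, 0.8, -1.8]
gripper_width: 0.464
clock: 13.63
eef_pos: [539.2, -330.6, 202.1]
ee_rot: [-3.142, 0.0, -0.1]
ft_force: [-0.3, 1.0, -1.5]
gripper_width: 0.459
[  -0.    -0.     0.1    1.6    1.6 -116.4]
[array([312. , 257.2]), array([310. , 134.5])] [array([234. , 192.9]), array([232.5, 100.9])]
[array([352.2, 257.2]), array([354.3, 134.4])] [array([264.2, 192.9]), array([265.8, 100.8])]
```

View pics/c7.png

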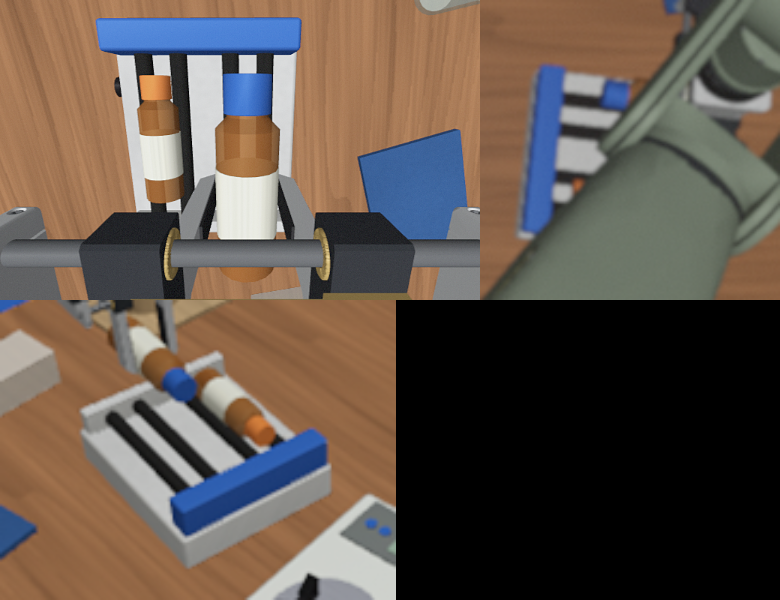

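The wrist view shows the bottle over the right-hand (empty) pair, cap towards the blue housing, with the rollers visible beyond the cap near columns 231 and 263 (480-px wide view). I check these against the model at full resolution.

```bash
python3 - <<'E'
from h import *
np.set_printoptions(precision=1,suppress=True)
w=viewer.grab_frame("wrist");g=w["pixels"].max(2)
for r in (78,84,90):
    d=np.where(g[r,285:385]<80)[0]+285; runs=np.split(d,np.where(np.diff(d)>2)[0]+1)
    for q in runs:
        if len(q)>6:
            P=onz(w,q.mean(),r,70); print(r,q[0],q[-1],P,"across",(P-[540.1,-336.3,70])@[.995,-.098,0])
E
```

```text
78 296 317 [ 528.9 -226.7   70. ] across -21.882940763560196
78 342 363 [ 568.6 -230.7   70. ] across 18.037436681660562
84 296 317 [ 528.3 -231.6   70. ] across -21.975112728311636
84 342 363 [ 568.2 -235.6   70. ] across 18.118635236115665
90 296 317 [ 527.7 -236.6   70. ] across -22.06808875586785
90 342 363 [ 567.8 -240.6   70. ] across 18.2005421604885
```

The wrist view gives the roller pair 40 mm apart with its middle about 1.9 mm to the −x side of my estimate, so I correct by about −1.5 mm and lower.

```bash
python3 -m jog '[[0,0,0,0,1.6,-12,0.3],[0,0,0,0,1.6,-30,0.3],[0,0,0,0,1.6,-50,0.3],[0,0,0,0,1.6,-70,0.3],[0,0,0,0,1.6,-86,0.3],[0,0,0,0,1.6,-97,0.3],[0,0,0,0,1.6,-103,0.3],[0,0,0,0,1.6,-105,0.3],[0,0,0,0,1.6,-106,0.3],[0,0,0,0,1.6,-106,0.3]]' 25
python3 - <<'E'
from h import *
m=np.load("m2.npz")["m"]
print(place(m,tgt(84.4,90),[538.6,-336.3,95]))
E
```

```text
clock: 14.67
eef_pos: [540.1, -329.7, 97.7]
ee_rot: [3.14, -0.002, -0.1]
ft_force: [0.1, -0.6, -1.4]
gripper_width: 0.458
[  0.1   0.1   0.1  -0.8   0.8 -12. ]
```

```bash
python3 -m jog '[[0,0,0,-0.8,0.8,-1.5,0.3],[0,0,0,-0.8,0.8,-3,0.3],[0,0,0,-0.8,0.8,-4.5,0.3],[0,0,0,-0.8,0.8,-6,0.3],[0,0,0,-0.8,0.8,-7,0.3],[0,0,0,-0.8,0.8,-8,0.3],[0,0,0,-0.8,0.8,-8.5,0.3],[0,0,0,-0.8,0.8,-9,0.3]]' 25
python3 -m jog '[[0,0,0,0,0,-0.6,0.3],[0,0,0,0,0,-1.2,0.3]]'
```

```text
clock: 15.33
eef_pos: [539.3, -328.9, 88.6]
ee_rot: [3.14, -0.002, -0.1]
ft_force: [-0.2, 0.0, -1.3]
gripper_width: 0.46
clock: 15.5
eef_pos: [539.3, -329.0, 87.3]
ee_rot: [3.14, -0.002, -0.1]
ft_force: [0.5, -0.3, -2.1]
gripper_width: 0.462
```

```bash
python3 -m jog '[[0,0,0,0,0,-0.6,0.3],[0,0,0,0,0,-1.2,0.3]]';python3 -m jog '[[0,0,0,0,0,-0.6,0.3],[0,0,0,0,0,-1.2,0.3]]'
```

```text
clock: 15.67
eef_pos: [539.7, -329.1, 86.5]
ee_rot: [3.139, -0.003, -0.1]
ft_force: [0.5, 0.3, 1.6]
gripper_width: 0.463
clock: 15.83
eef_pos: [540.3, -329.4, 86.0]
ee_rot: [3.139, -0.005, -0.1]
ft_force: [1.0, 0.1, 1.0]
gripper_width: 0.458
```

```bash
python3 -m jog '[[0,0,0,0.5,0,-0.6,0.3],[0,0,0,0.8,0,-1.2,0.3]]';python3 -m jog '[[0,0,0,0.3,0,-0.6,0.3],[0,0,0,0.3,0,-1,0.3]]'
```

```text
clock: 16.0
eef_pos: [540.7, -329.6, 85.6]
ee_rot: [3.138, -0.003, -0.099]
ft_force: [-4.9, 0.9, 7.9]
gripper_width: 0.458
clock: 16.17
eef_pos: [540.7, -329.6, 85.6]
ee_rot: [3.138, -0.002, -0.099]
ft_force: [-4.2, 1.6, 8.2]
gripper_width: 0.463
```

The bottle is seated: height 95.0 mm by the model, and no further travel. I release it and retreat upward.

```bash
python3 -m jog '[[0,0,0,-0.3,0,0.3,0.46],[0,0,0,-0.3,0,0.4,0.5],[0,0,0,-0.3,0,0.4,0.6],[0,0,0,-0.3,0,0.4,0.7],[0,0,0,-0.3,0,0.4,0.75],[0,0,0,-0.3,0,0.4,0.75],[0,0,0,-0.3,0,0.4,0.75]]' 
python3 -m jog '[[0,0,0,0,0,5,0.75],[0,0,0,0,0,15,0.75],[0,0,0,0,0,32,0.75],[0,0,0,0,0,55,0.75],[0,0,0,0,0,80,0.75],[0,0,0,0,0,105,0.75],[0,0,0,0,0,115,0.75],[0,0,0,0,0,115,0.75]]'
python3 - <<'E'
from h import *
np.set_printoptions(precision=1,suppress=True)
w=viewer.grab_frame("wrist");s=viewer.grab_frame("scene")
h=cv2.cvtColor(w["pixels"],cv2.COLOR_BGR2HSV);m=cv2.inRange(h,(105,120,50),(125,255,255));cs,_=cv2.findContours(m,0,1)
p=np.array([539.5,-336.3,95.]);a=np.array([.098,.995,0])
for k in(-52.5,0,52.5,75,87.5):print(k,proj(w,p+k*a),proj(s,p+k*a))
print("cap exp",p+75*a)
for c in cs:
  if cv2.contourArea(c)>150:M=cv2.moments(c);u=(M['m10']/M['m00'],M['m01']/M['m00']);print("blue",u,onz(w,*u,96),cv2.contourArea(c))
B=cv2.resize(s["pixels"][110:235,180:345],(528,400))
cv2.imwrite("pics/c8.png",np.hstack([B,w["pixels"][:,190:462]]))
E
```

```text
clock: 16.75
eef_pos: [540.5, -329.7, 85.9]
ee_rot: [3.138, -0.003, -0.099]
ft_force: [-0.4, -0.2, -0.4]
gripper_width: 0.745
clock: 17.42
eef_pos: [542.6, -331.3, 205.8]
ee_rot: [3.133, -0.01, -0.099]
ft_force: [0.1, 0.0, 0.4]
gripper_width: 0.751
-52.5 [326.7 257.8] [238.  155.4]
0 [326.6 203.4] [246.8 164.2]
52.5 [326.4 143.7] [256.  173.4]
75 [326.3 116.3] [260.1 177.4]
87.5 [326.3 100.6] [262.4 179.7]
cap exp [ 546.9 -261.7   95. ]
blue (548.5079893390464, 235.79906142800667) [ 738.3 -387.1   96. ] 13069.5
blue (324.9365214916026, 116.4779390834045) [ 545.7 -261.7   96. ] 1171.0
blue (259.7357572326026, 46.01044784167812) [ 500.4 -203.4   96. ] 12363.0
```

The viewer's picture limit is reached, so my last checks are numerical. I move the arm aside and measure the resting bottle and the bystanders.

```bash
python3 -m jog '[[0,0,0,0,10,10,0.75],[0,0,0,0,30,15,0.75],[0,0,0,0,60,20,0.75],[0,0,0,-10,100,20,0.75],[0,0,0,-20,140,20,0.75],[0,0,0,-30,180,20,0.75],[0,0,0,-40,220,20,0.75],[0,0,0,-50,260,20,0.75],[0,0,0,-60,295,20,0.75],[0,0,0,-60,320,20,0.75],[0,0,0,-60,330,20,0.75]]'
python3 - <<'E'
from h import *
np.set_printoptions(precision=1,suppress=True)
f=viewer.grab_frame("top");s=viewer.grab_frame("scene")
f0=cv2.imread("pics/top0.png");s0=cv2.imread("pics/scene0.png")
def cen(im,lo,hi,box):
    x0,y0,x1,y1=box;m=cv2.inRange(cv2.cvtColor(im[y0:y1,x0:x1],cv2.COLOR_BGR2HSV),lo,hi);M=cv2.moments(m,True);return np.array([M['m10']/max(M['m00'],1)+x0,M['m01']/max(M['m00'],1)+y0]),M['m00']
G=((45,100,40),(80,255,255));O=((5,190,170),(15,255,255));W=((0,0,150),(180,60,255))
for n,c,b in(("green",G,(150,225,190,255)),("white",W,(180,178,212,206)),("orange",O,(375,205,400,240))): print(n,cen(f0,*c,b),cen(f["pixels"],*c,b))
for n,c,b in(("green",G,(445,260,480,295)),("orange",O,(270,140,300,175))): print(n,cen(s0,*c,b),cen(s["pixels"],*c,b))
p=np.array([539.5,-336.3,95.]);a=np.array([.098,.995,0])
B=((105,120,50),(125,255,255))
c,n=cen(f["pixels"],*B,(380,168,400,200));print("cap top",c,n,onz(f,*c,96),"exp",p+75*a)
for q in("sample","busy_bottle","jar_green","jar_white"):
    for F in(f,s): print(q,[(np.array(r["xy"])*[640,400],round(r["confidence"],2)) for r in finder.find_in(q,F)[:1]])
# amber/label silhouette of body in top view
m=cv2.inRange(cv2.cvtColor(f["pixels"],cv2.COLOR_BGR2HSV),(0,0,85),(40,255,255))
print("sample mid exp",proj(f,p),proj(s,p),"ends",proj(f,p-52.5*a),proj(f,p+87.5*a))
print(f["pixels"][186,380:460:3].tolist())
E
```

```text
clock: 18.43
eef_pos: [478.2, 4.3, 219.6]
ee_rot: [3.139, 0.0, -0.095]
ft_force: [0.7, -0.3, -0.7]
gripper_width: 0.75
green (array([168.3, 242.1]), 191.0) (array([168.5, 242.1]), 184.0)
white (array([193.6, 191.5]), 217.0) (array([193.6, 191.6]), 222.0)
orange (array([375., 205.]), 0.0) (array([375., 205.]), 0.0)
green (array([465.3, 274.8]), 243.0) (array([465.2, 274.8]), 244.0)
orange (array([291., 162.]), 1.0) (array([291., 162.]), 1.0)
cap top [392.3 182.5] 115.0 [ 547.3 -263.5   96. ] exp [ 546.9 -261.7   95. ]
sample [(array([415.6, 188.1]), 0.83)]
sample [(array([252.4, 164.5]), 0.9)]
busy_bottle [(array([409.6, 222.7]), 0.93)]
busy_bottle [(array([277.5, 156.5]), 0.61)]
jar_green [(array([170.8, 241.6]), 0.72)]
jar_green [(array([462. , 281.3]), 0.87)]
jar_white [(array([197.5, 189.7]), 0.58)]
jar_white [(array([409.2, 298.7]), 0.61)]
sample mid exp [419.7 186.1] [246.8 164.2] ends [439.3 188.4] [386.9 182.2]
[[163, 166, 165], [174, 175, 175], [158, 154, 153], [153, 83, 53], [163, 90, 56], [170, 94, 59], [103, 91, 119], [60, 94, 136], [67, 104, 149], [68, 105, 151], [61, 99, 145], [176, 188, 192], [191, 201, 201], [190, 200, 200], [190, 200, 200], [189, 199, 199], [190, 200, 200], [178, 190, 193], [59, 94, 140], [54, 90, 135], [52, 86, 133], [69, 78, 96], [65, 67, 68], [47, 49, 54], [87, 89, 91], [178, 180, 180], [177, 179, 180]]
```

```bash
python3 -c "
from h import *
o=observe();print(o['clock'],o['ft_force']);print(ctrl.sign_off())"
```

```text
18.9333 [-0.46968282  0.3198548  -0.03446602]
the job is handed in; nothing more can be done
None
```

The sample bottle is on the mixer's empty roller pair with its cap towards the blue drive housing, and I handed the job in at 18.9 s. The hand-in reports no verdict, so success rests on my own checks.

**What I did:** I gripped the upright bottle from the side and laid it in the cradle. The jaws were open for more than 2.5 s before I took it again. I then regrasped it with the tool pointing down, set it on the rollers, released it and moved the arm clear.

**Cradle check:** The wrist view showed the bottle straight and symmetric in the saddles. Its cap was about 1 mm from where it should be across the bottle and along it. Its height (within 5 mm) was not measured independently. While gripped the model put it 2.5 mm above nominal, and it was seated firmly when released.

**Mixer checks after release:**
- **Along and across:** The wrist and top views both put the cap within about 2 mm of the planned spot. That puts the body's middle near (539.5, -337), against the bay at about (540, -336).
- **Height:** It was about 95 mm by the grip model at release.
- **Bystanders:** Colour measurements of both jars moved by 0.2 px or less (white jar in the top view only). The network found the orange-capped bottle within about 2.5 px of where it started.
- **Contact:** The largest contact force I read was about 10 N, and the wrist force was near zero at hand-in.

**What failed or disagreed:**
- My colour check on the orange cap found no usable pixels, so that bottle rests on the network alone.
- The 12-picture limit was reached, so the last mixer check was numerical only.
- The wrist view put the roller middle 1.9 mm to the −x side of my first estimate. The contact forces suggested it was nearer the first estimate, and I released there.

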